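# Stop the utensil dryer and draw the long spoon out through its half-open top

### The arm

A 7-joint arm with a two-finger parallel gripper is mounted at the origin on the work surface. World frame = base frame: x ahead of the robot, y to its left, z up, the work surface at z = 0. Lengths are in m, angles in rad, forces in N, time in s.
With the tool pointing down it reaches from about 0.35 to 0.9 m from the base axis. Payload 19.9 kg.
Tool frame: the origin (TCP) lies on the front face of the gripper's body, between the roots of the fingers; the fingertips stand 97 mm ahead of it and the grasp point (between the pads) lies 78 mm ahead of it; z points along the fingers, y is the line along which they close (so a half turn about z gives the same grasp; the last joint's range is limited). The gripper opens to 94 mm and grips with 3 to 60 N. Pads are 16 mm wide; open, the fingers measure 119 mm over their backs; the gripper's body (75 mm by 177 mm) begins 78 mm behind the grasp point.
Start: joints at [-1.157, 0.417, -0.01, 1.614, 0.005, 1.111, -0.053], TCP at [0.275, 0.561, 0.303] pointing down, gripper open.
Joint ranges: [-2.81, 2.81], [-0.39, 2.02], [-1.27, 1.25], [0.06, 2.57], [-1.19, 4.33], [0.19, 2], [-2.82, 2.82]. Speed limits (rad/s): [1.89, 1.89, 2.39, 2.39, 3.01, 3.01, 3.01].

### API

Orientations are given as [roll, pitch, yaw] about the fixed x, y, z axes, in that order (R = Rz(yaw) Ry(pitch) Rx(roll)).
In Python, from rig import * gives the robot as it stands.
- The arm moves only by the shell command python3 -m inch 'ROWS' [OPENING]. ROWS is JSON, a list of rows, each a list of 2 entries, a list of its own where there are three numbers: the shift along the world's x, y, z in units of 40 mm (1.0 is 40 mm), then the turn about the world's z in units of 5 degrees (1.0 is 5 degrees). A call has 1 to 12 rows; each row shifts and turns the commanded pose from where the row before left it; what a row does not reach is not made up. A row lasts 1/10 s, in which the tool goes at most 50 mm and 8.59 degrees, less where a joint would pass 70% of its speed; a pose out of reach is approached as far as the arm can. A call with a number of a shift or a turn outside -1 to 1 is refused whole. A call with a gripper value outside its range is refused whole. OPENING is the opening, from 0 (shut) to 1 (fully open), set as the call begins (- or left out, the last holds). The fingers move at their own pace and stop on an object; the grip force is fixed at half the most. Time passes only in rows, so rows that do not move let the fingers close. It gives the time, the measured TCP pose, the force, the opening and the grip force at its end, in the units of the state.
- get_obs(): the state, without advancing time (a new reading comes with each control period).
- capture(name): name is "side" or "top"; returns a dict with "pixels" (400x640x3 uint8, red, green, blue), "z_map" (400x640 float32, m along the optical axis (not along the pixel's ray), 0 where there is no reading), "fovy" (degrees; the focal length in pixels is half the picture's height over the tangent of half this angle, whatever the lens; pixels are square), "cx", "cy" (the principal point, pixels), "extrinsics" (4x4, takes a point from camera to world coordinates). Camera axes: x right, y down, z forward; pixel columns grow to the right and rows downward; lengths in m; the calibration is good to about 2 mm. A picture is of the moment at which its call begins.
- sign_off(): hands the job in; it is judged then, once.
The state is a dict: "time": time; "q": joint angles; "dq": joint speeds; "effort": joint torques, N m; "tcp_pos": TCP position; "ee_rot": TCP orientation; "ft_force": force on the tool from outside, world axes, zero at the start; "torque": the same for the moment, N m; "opening": opening from 0.0 (shut) to 1.0 (fully open); "gripper_force": force on a finger pad.
Only numpy, scipy, OpenCV 4.12 (cv2) and the standard library are available. Lean on these libraries where they do the work, as an engineer would, in place of code of your own. Each camera call takes 0.05 s, during which the arm holds its last target. There are 200 camera calls.

### The job

The utensil dryer is running: press the red stop button on its fan head fully down and let it come back up. Then reach in through the open half of the top, take the red silicone spoon, which is too long to come out level, and tilt it handle-first out through the opening without wrenching it against the fan head. Finish holding the spoon still in the gripper, every part of it well above the top of the dryer (do not put it down), and leave the jars, mug, caddy and the loose lid where they are.

Things in the scene. Friction and masses are not known exactly. Their poses are not given: they have to be found in the camera images.
- dryer: white plastic utensil dryer, fixed: a tub 450 mm long (its y) by 250 mm wide (its x), 8 mm walls, turned at most 0.2 rad. Origin: centre of its underside, on the worktop. The tray floor inside is flat (its slots are only a pattern), 35 mm above the worktop, and spans x -117 to 117, y -217 to 217 mm; the wall tops are at 110 mm
- dryer_mouth (a point): centre of the opening in the dryer's top, level with the wall tops (110 mm high): the opening spans the dryer's whole inner width (x -117 to 117 mm) and y -217 to 0 mm in the dryer's frame; it is the only way in and out
- fan_head: light grey closed fan head, part of the dryer; origin: middle of its underside (110 mm above the worktop). A box 35 mm thick (top at 145 mm) that covers the dryer's half y 0 to 225 mm, full width; the tub runs on beneath it
- stop (a joint): travel of the red stop button on top of the fan head: 0 m up, 0.006 m fully down, spring-loaded, moves straight down; starts to move at about 1.5 N, fully down at about 5 N, comes up by itself
- stop_top (a point): centre of the red button's top face (button 32 mm across, in a black collar 48 mm across), 163 mm above the worktop when up; lies at x -70, y 65 mm in the dryer's frame
- spoon: red silicone spoon with a stiff core, 310 mm long, 80 to 150 g, lying in the dryer's tray, handle in the open half, bowl under the fan head (towards the dryer's +y). Its x runs from handle to bowl, z up; origin on the tray under the middle of its length. Centre of mass near x = -23 mm. Bowl: round, 62 mm across, 22 mm high, centre at x 124 mm
- spoon_grip (a point): point on the axis of the spoon's handle at x -75, z 15 mm in the spoon's frame. The handle is a straight bar 16 mm wide (x -95 to 95 mm), from 8 to 22 mm above the tray; behind it the end block (x -155 to -95 mm) is 24 mm wide, 26 mm high and stands on the tray
- spoon_tip (a point): far edge of the spoon's bowl, x 155 mm and z 11 mm in the spoon's frame
- spoon_end (a point): free end of the spoon's handle, x -155 mm and z 13 mm in the spoon's frame
- dry_lid: brass-coloured jar lid, 60 mm across, 12 mm high, 30 g, lying loose in the dryer tray in the open half, in the corner nearest the robot (about x -82, y -178 mm in the dryer's frame); origin centre of its underside; leave it
- shelf: narrow aluminium shelf, 460 (x) x 140 (y) mm, top 150 mm above the worktop, left of the dryer, fixed; origin on the worktop under its centre; a white dispenser of jar lids, 225 mm high, is clipped to its near end (295 mm before the centre)
- jar_a: glass jar with red cap, 66 mm across, 115 mm high, standing on the shelf; origin centre of its underside; leave it
- jar_b: glass jar with brass cap, same size, on the shelf; leave it
- jar_c: glass jar with white cap, same size, on the shelf; leave it
- caddy: white plastic brush caddy, 86 mm across, 120 mm high, with a wooden brush in it (225 mm to the top), right of the dryer, just before a dish rack of plates (215 mm high); origin centre of its underside; leave it
- mug: blue mug, 80 mm across, 90 mm high, right of the dryer; origin centre of its underside; leave it

How it is judged:
By the outcome, as a careful person would: the job done as asked, in the order asked, and still so for the second after the job is handed in, while the arm keeps its last pose, push and grip.
It also fails if it takes over 58 s, if anything falls off the work surface, if the arm or the gripper's body presses on something with over 40 N, if the wrist force passes 120 N, or if a joint passes its speed limit or range.

## Working session

There is one attempt and no reset: what is moved stays moved. The work goes in short steps, Python scripts to look and compute and a shell command to move; the robot and the scene stay as the last step left them, time stands still between calls to the robot, and variables do not carry over. Pictures are saved under pics/ and viewed, at most 10 in all, crops included, and the job is handed in when it is done.

```bash
mkdir -p pics; cat > h.py <<'E'
from rig import *
import numpy as np, cv2
def cap(n):
    c=capture(n); h=c["pixels"].shape[0]; f=h/2/np.tan(np.radians(c["fovy"])/2)
    z=c["z_map"]; v,u=np.indices(z.shape)
    P=np.stack([(u-c["cx"])/f*z,(v-c["cy"])/f*z,z],-1); E=np.array(c["extrinsics"])
    W=P@E[:3,:3].T+E[:3,3]; W[z==0]=np.nan
    return c,W
def save(c,n,s=1.25): cv2.imwrite("pics/"+n,cv2.resize(c["pixels"][:,:,::-1],None,fx=s,fy=s))
E
python3 - <<'E'
from h import *
print(get_obs())
for n in("top","side"):
    c,W=cap(n); save(c,n+"0.png"); np.savez(n+"0.npz",p=c["pixels"],W=W); print(n,c["fovy"],c["cx"],c["cy"],np.round(c["extrinsics"],3).tolist(),np.isnan(W).mean())
E
```

```text
{'time': 0.0, 'q': array([-1.1574904 ,  0.41796474, -0.01030288,  1.61414318,  0.00469738,
        1.11072574, -0.05299856]), 'dq': array([ 0.00022122, -0.00031844,  0.00016617, -0.00098255,  0.00049001,
       -0.00124016,  0.00041241]), 'effort': array([ 1.96005321e-04, -8.51235509e+01,  6.39144760e-01, -4.25982177e+01,
       -4.87149158e-02,  1.86662487e-02,  1.40677448e-04]), 'tcp_pos': array([0.27444668, 0.56123724, 0.30204402]), 'ee_rot': array([-3.14037869e+00,  8.89520069e-05,  2.68679507e+00]), 'ft_force': array([-0.52585547,  0.30059429, -0.54565369]), 'torque': array([-0.03845133,  0.0372934 ,  0.03801886]), 'gripper_force': 0.0, 'opening': 0.9968479448724755}
top 53.088641993237424 324.66563146465177 196.54042723857845 [[-0.028, -0.986, 0.164, 0.348], [-1.0, 0.03, 0.01, 0.002], [-0.015, -0.164, -0.986, 1.355], [0.0, 0.0, 0.0, 1.0]] 0.0041640625
side 45.64623861552626 319.17401635371573 203.01679623370077 [[0.892, -0.349, 0.288, 0.125], [-0.452, -0.662, 0.598, -0.854], [-0.018, -0.663, -0.748, 1.225], [0.0, 0.0, 0.0, 1.0]] 0.0041015625
```

View pics/top0.png

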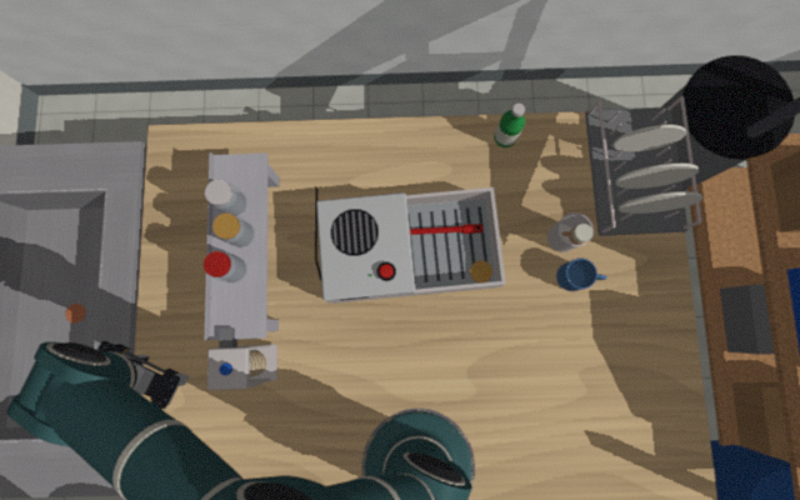

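View pics/side0.png

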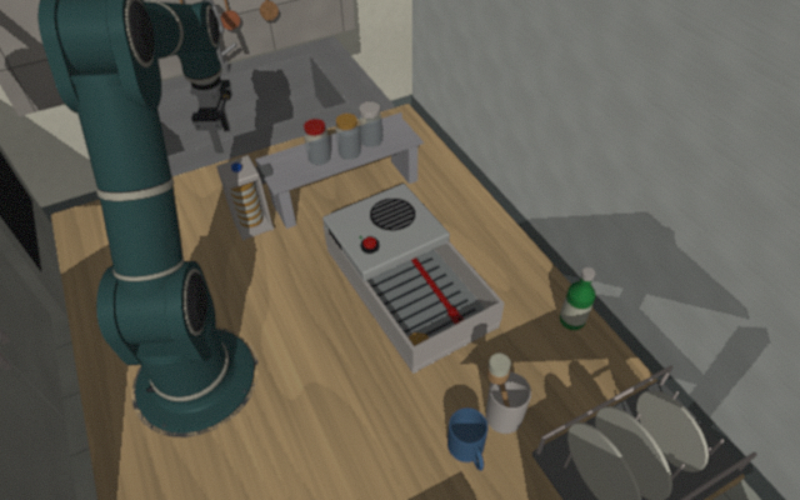

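Top view (800 px): dryer spans (318,190)–(503,300), stop button at (386,271), red handle from (410,232) to (482,229), lid at (481,271). The jars are at left around (220,190–265), mug (578,274) and caddy (572,232). The side view agrees.

```bash
python3 - <<'E'
from h import *
for n in("top","side"):
    d=np.load(n+"0.npz"); p,W=d["p"],d["W"]
    hsv=cv2.cvtColor(p,cv2.COLOR_RGB2HSV)
    m=(((hsv[...,0]<8)|(hsv[...,0]>172))&(hsv[...,1]>150)&(hsv[...,2]>70)).astype(np.uint8)
    k,l,s,c=cv2.connectedComponentsWithStats(m)
    for i in range(1,k):
        if s[i,4]<20: continue
        q=W[l==i]; q=q[~np.isnan(q[:,0])]
        if not(.2<q[:,0].mean()<.9): continue
        print(n,s[i].tolist(),"px",c[i].round(1),"mean",q.mean(0).round(4),"min",np.percentile(q,2,0).round(4),"max",np.percentile(q,98,0).round(4))
        if s[i,2]>30 or s[i,3]>30:
            w,v=np.linalg.eigh(np.cov(q[:,:2].T)); print("  axis yaw deg",np.degrees(np.arctan2(v[1,1],v[0,1])), "ext along", np.percentile((q[:,:2]-q[:,:2].mean(0))@v[:,1],[1,99]))
    # fan head top plane & walls
    z=W[...,2]; hh=(abs(z-.145)<.006)&(hsv[...,1]<60)&(W[...,0]>.35)&(W[...,0]<.8)&(abs(W[...,1])<.25)
    k,l,s,c=cv2.connectedComponentsWithStats(hh.astype(np.uint8)); i=1+np.argmax(s[1:,4])
    q=W[l==i][:,:2]; r=cv2.minAreaRect((q*1000).astype(np.float32)); print(n,"fan",r,cv2.boxPoints(r).round(0).tolist(),np.median(z[l==i]))
    hh=(abs(z-.110)<.006)&(W[...,0]>.35)&(W[...,0]<.8)&(abs(W[...,1])<.3)
    q=W[hh][:,:2]; r=cv2.minAreaRect((q*1000).astype(np.float32)); print(n,"wall",r)
    g=(hsv[...,0]>12)&(hsv[...,0]<30)&(hsv[...,1]>120)&(abs(z-.047)<.012)
    g=g&(W[...,0]>.35)&(W[...,0]<.8)&(abs(W[...,1])<.4); q=W[g]
    print("lid",len(q),q.mean(0) if len(q) else 0)
E
```

```text
top [329, 179, 57, 8, 269] px [358.8 183.5] mean [ 0.6044 -0.0994  0.0575] min [ 0.5956 -0.1828  0.0496] max [ 0.6141 -0.0042  0.0648]
  axis yaw deg 90.3530187530106 ext along [-0.08609462  0.09827728]
top [163, 201, 21, 20, 337] px [173.1 210.8] mean [0.5022 0.4315 0.2658] min [0.4767 0.4061 0.2604] max [0.5268 0.4581 0.2702]
top [304, 211, 11, 12, 103] px [309.  216.5] mean [0.4869 0.0621 0.1657] min [0.4714 0.0473 0.1562] max [0.5035 0.0768 0.1718]
top fan ((554.5324096679688, 115.69707489013672), (250.42550659179688, 224.7417755126953), 3.801931381225586) [[422.0, 220.0], [437.0, -5.0], [687.0, 12.0], [672.0, 236.0]] 0.14591439464027256
top wall ((563.0039672851562, -6.5975494384765625), (251.0925750732422, 430.4705810546875), 3.8080101013183594)
lid 232 [ 0.49233217 -0.17954372  0.04772417]
side [244, 96, 16, 12, 160] px [251.3 101.4] mean [0.4998 0.4262 0.263 ] min [0.4756 0.4018 0.2554] max [0.525  0.4562 0.2676]
side [290, 190, 11, 9, 78] px [295.4 194.1] mean [0.4856 0.059  0.1645] min [0.4727 0.0447 0.1568] max [0.4998 0.0744 0.1698]
side [330, 207, 37, 46, 241] px [348.8 231.7] mean [ 0.6027 -0.0684  0.0559] min [ 0.5954 -0.1566  0.0495] max [0.6128 0.0398 0.0617]
  axis yaw deg 91.18187223927532 ext along [-0.09033683  0.10990883]
side fan ((553.6583862304688, 112.67149353027344), (250.90257263183594, 229.43362426757812), 3.942655324935913) [[421.0, 218.0], [436.0, -10.0], [687.0, 7.0], [671.0, 236.0]] 0.14422207574258028
side wall ((562.6033325195312, -0.16925048828125), (254.2072296142578, 450.92010498046875), 3.7861058712005615)
lid 84 [ 0.49857195 -0.16751873  0.04560044]
```

```bash
python3 -m inch '[[[0,0,0.5],0],[[0,0,1],0],[[0,0,1],0],[[0.2,-0.5,0.5],-0.5],[[0.4,-0.9,0],-1],[[0.4,-0.9,0],-1],[[0.4,-0.9,0],-1],[[0.4,-0.9,0],-1],[[0.4,-0.9,0],-1],[[0.4,-0.9,0],-1],[[0.4,-0.9,0],-1],[[0.4,-0.9,0],-1]]' 0
```

```text
time: 1.3
tcp_pos: [0.4108, 0.2518, 0.4225]
ee_rot: [-3.141, -0.0, 1.942]
ft_force: [0.9, 0.2, 0.3]
opening: 0.021
gripper_force: 0.0
```

```bash
python3 -m inch '[[[0.4,-0.9,0],-1],[[0.4,-0.9,0],-1],[[0.4,-0.9,0],-1],[[0.4,-0.9,0],-1],[[0.2,-0.6,0],0],[[0.1,-0.3,0],0],[[0,0,0],0],[[0,0,-0.6],0],[[0,0,-0.9],0],[[0,0,-0.9],0],[[0,0,-0.6],0],[[0,0,0],0]]'
```

```text
time: 2.5
tcp_pos: [0.485, 0.075, 0.3]
ee_rot: [-3.137, 0.001, 1.598]
ft_force: [-0.3, -0.3, -0.8]
opening: 0.003
gripper_force: 0.0
```

```bash
python3 -m inch '[[[0.06,-0.32,0],0],[[0,0,-0.4],0],[[0,0,-0.4],0],[[0,0,0],0],[[0,0,0],0]]'; python3 -m inch '[[[0,0,-0.08],0],[[0,0,-0.08],0],[[0,0,-0.06],0],[[0,0,0],0],[[0,0,0],0]]'
```

```text
time: 3.0
tcp_pos: [0.4895, 0.0605, 0.272]
ee_rot: [3.14, -0.0, 1.596]
ft_force: [1.2, -1.0, 1.0]
opening: 0.004
gripper_force: 0.0
time: 3.5
tcp_pos: [0.4892, 0.0607, 0.262]
ee_rot: [3.141, -0.0, 1.596]
ft_force: [2.3, 1.2, 3.2]
opening: 0.006
gripper_force: 1.4
```

```bash
python3 -m inch '[[[0,0,-0.06],0],[[0,0,-0.06],0],[[0,0,0],0],[[0,0,0],0]]';python3 -m inch '[[[0,0,-0.04],0],[[0,0,-0.03],0],[[0,0,0],0],[[0,0,0],0]]'
```

```text
time: 3.9
tcp_pos: [0.4893, 0.0607, 0.2581]
ee_rot: [3.141, -0.001, 1.596]
ft_force: [-5.9, -0.3, 25.4]
opening: 0.007
gripper_force: 12.7
time: 4.3
tcp_pos: [0.4896, 0.0606, 0.2572]
ee_rot: [3.14, -0.002, 1.596]
ft_force: [-21.8, -2.5, 67.5]
opening: 0.005
gripper_force: 33.6
```

```bash
python3 -m inch '[[[0,0,0.05],0],[[0,0,0.05],0],[[0,0,0],0],[[0,0,0],0]]';python3 -m inch '[[[0,0,0.03],0],[[0,0,0.03],0],[[0,0,0],0],[[0,0,0],0]]';python3 -m inch '[[[0,0,0.05],0],[[0,0,0],0]]';python3 -m inch '[[[0,0,0.05],0],[[0,0,0],0]]'
```

```text
time: 4.7
tcp_pos: [0.4892, 0.0607, 0.2584]
ee_rot: [3.141, -0.0, 1.596]
ft_force: [0.6, 0.1, 8.5]
opening: 0.003
gripper_force: 4.1
time: 5.1
tcp_pos: [0.489, 0.0606, 0.2606]
ee_rot: [-3.142, 0.0, 1.596]
ft_force: [3.0, 1.1, 3.3]
opening: 0.002
gripper_force: 1.8
time: 5.3
tcp_pos: [0.4888, 0.0606, 0.2627]
ee_rot: [-3.141, 0.0, 1.596]
ft_force: [0.5, 0.3, 2.1]
opening: 0.005
gripper_force: 1.2
time: 5.5
tcp_pos: [0.4887, 0.0606, 0.2646]
ee_rot: [-3.141, 0.0, 1.596]
ft_force: [-0.4, 0.3, 0.1]
opening: 0.003
gripper_force: 0.0
```

```bash
python3 -m inch '[[[0,0,0.05],0],[[0,0,0],0]]';python3 -m inch '[[[0,0,0.1],0],[[0,0,0],0]]';python3 -m inch '[[[0,0,0.4],0],[[0,0,0.9],0],[[0,0,0.4],0]]'
```

```text
time: 5.7
tcp_pos: [0.4888, 0.0606, 0.2667]
ee_rot: [-3.141, 0.0, 1.596]
ft_force: [0.9, 1.1, -0.2]
opening: 0.008
gripper_force: 0.0
time: 5.9
tcp_pos: [0.489, 0.0607, 0.2711]
ee_rot: [3.141, -0.0, 1.596]
ft_force: [-0.4, 0.0, -0.1]
opening: 0.003
gripper_force: 0.0
time: 6.2
tcp_pos: [0.4894, 0.0605, 0.341]
ee_rot: [3.14, -0.0, 1.596]
ft_force: [0.6, -0.5, 0.3]
opening: 0.006
gripper_force: 0.0
```

```bash
python3 -m inch '[[[0.3,-0.4,0],0],[[0.6,-0.9,0],0],[[0.7,-0.9,0],0],[[0.7,-0.9,0],0],[[0.5,-0.8,0],0],[[0.1,-0.24,-0.5],0],[[0,0,-0.8],0],[[0,0,-0.8],0],[[0,0,-0.8],0],[[0,0,-0.6],0],[[0,0,0],0],[[0,0,0],0]]' 1; python3 - <<'E'
from h import *
for n in("top","side"):
    c,W=cap(n); p=c["pixels"]
    i=p[130:270,230:450] if n=="top" else p[120:340,200:440]
    cv2.imwrite(f"pics/{n}1.png",cv2.resize(i[:,:,::-1],None,fx=2.5,fy=2.5))
E
```

```text
time: 7.4
tcp_pos: [0.6051, -0.1051, 0.1993]
ee_rot: [-3.141, 0.0, 1.596]
ft_force: [-0.2, 0.1, 0.8]
opening: 0.978
gripper_force: 0.0
```

View pics/side1.png

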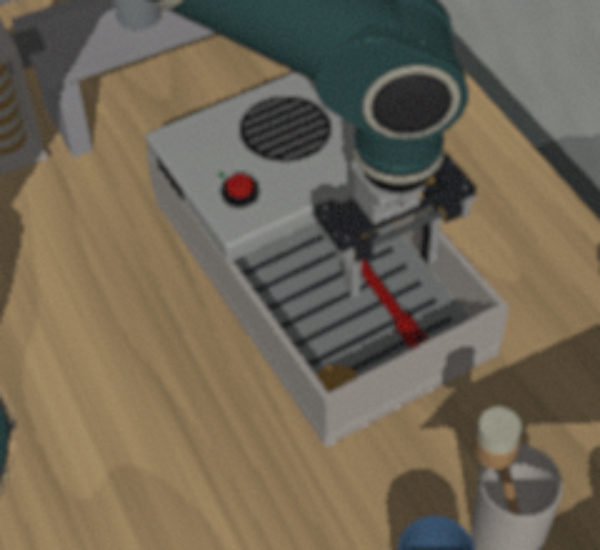

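The side view shows the fingers at (353,280) and (430,245), either side of the handle, with the end block at (410,330). The button is up at (240,187).

```bash
python3 -m inch '[[[0,0,-0.6],0],[[0,0,-0.5],0],[[0,0,-0.3],0],[[0,0,0],0],[[0,0,0],0]]'; python3 -m inch '[[[0,0,-0.06],0],[[0,0,0],0],[[0,0,0],0]]'
```

```text
time: 8.0
tcp_pos: [0.6054, -0.1051, 0.1437]
ee_rot: [3.141, 0.0, 1.596]
ft_force: [0.0, -0.1, -0.0]
opening: 1.001
gripper_force: 0.0
time: 8.3
tcp_pos: [0.6051, -0.1049, 0.1407]
ee_rot: [3.141, 0.0, 1.596]
ft_force: [-0.7, -0.4, 0.2]
opening: 1.002
gripper_force: 0.0
```

```bash
python3 -m inch '[[[0,0,-0.07],0],[[0,0,0],0]]'; python3 -m inch '[[[0,0,-0.04],0],[[0,0,0],0]]'
```

```text
time: 8.5
tcp_pos: [0.6048, -0.1049, 0.1372]
ee_rot: [-3.141, -0.0, 1.596]
ft_force: [-0.2, 0.5, 0.3]
opening: 1.0
gripper_force: 0.0
time: 8.7
tcp_pos: [0.6048, -0.1049, 0.1356]
ee_rot: [-3.141, 0.0, 1.596]
ft_force: [0.0, -0.7, 0.2]
opening: 0.997
gripper_force: 0.0
```

```bash
python3 -m inch '[[[0,0,0],0],[[0,0,0],0],[[0,0,0],0],[[0,0,0],0],[[0,0,0],0],[[0,0,0],0],[[0,0,0],0],[[0,0,0],0]]' 0;  python3 -m inch '[[[0,0,0.2],0],[[0,0,0.3],0],[[0,0,0],0],[[0,0,0],0]]'; python3 - <<'E'
from h import *
print(get_obs()["torque"])
for n in("top","side"):
    c,W=cap(n); p=c["pixels"]
    hsv=cv2.cvtColor(p,cv2.COLOR_RGB2HSV)
    m=(((hsv[...,0]<8)|(hsv[...,0]>172))&(hsv[...,1]>150)&(hsv[...,2]>60))&(abs(W[...,0]-.6)<.1)&(W[...,1]<.2)&(W[...,2]<.25)
    q=W[m]
    for a in np.arange(-.25,.1,.02):
        s=q[(q[:,1]>=a)&(q[:,1]<a+.02)]
        if len(s)>2: print(n,round(a,2),len(s),s.mean(0).round(3), s[:,2].max().round(3))
    np.savez(n+"2.npz",p=p,W=W)
E
```

```text
time: 9.5
tcp_pos: [0.6049, -0.105, 0.1358]
ee_rot: [-3.142, 0.0, 1.596]
ft_force: [-0.6, -0.1, 1.0]
opening: 0.354
gripper_force: 0.0
time: 9.9
tcp_pos: [0.6052, -0.1049, 0.1565]
ee_rot: [3.141, -0.0, 1.596]
ft_force: [0.2, 0.4, -0.3]
opening: 0.019
gripper_force: 0.0
[-0.04423108  0.02333145  0.00583848]
top -0.03 6 [ 0.605 -0.012  0.055] 0.061
top -0.01 13 [ 0.603 -0.004  0.057] 0.061
top 0.05 8 [0.502 0.062 0.162] 0.169
side -0.19 3 [ 0.599 -0.174  0.057] 0.059
side -0.17 39 [ 0.603 -0.159  0.058] 0.064
side -0.15 33 [ 0.598 -0.141  0.07 ] 0.197
side -0.13 20 [ 0.603 -0.121  0.06 ] 0.187
side -0.09 7 [ 0.599 -0.075  0.056] 0.06
side -0.07 11 [ 0.601 -0.064  0.055] 0.059
side -0.05 4 [ 0.607 -0.039  0.053] 0.053
side 0.03 8 [0.601 0.041 0.055] 0.057
side 0.05 3 [0.501 0.06  0.165] 0.167
```

The fingers had not finished closing when I lifted, so they missed the handle. I'll reopen, go down again and wait longer.

```bash
python3 -m inch '[[[0,0,0.3],0],[[0,0,0],0],[[0,0,0],0],[[0,0,0],0],[[0,0,0],0],[[0,0,0],0],[[0,0,0],0],[[0,0,0],0],[[0,0,0],0],[[0,0,0],0]]' 0.6;  python3 -m inch '[[[0,0,-0.3],0],[[0,0,-0.3],0],[[0,0,-0.2],0],[[0,0,-0.05],0],[[0,0,0],0],[[0,0,0],0]]'
```

```text
time: 11.0
tcp_pos: [0.6049, -0.105, 0.1678]
ee_rot: [-3.141, 0.0, 1.596]
ft_force: [0.3, -0.1, -0.4]
opening: 0.601
gripper_force: 0.0
time: 11.6
tcp_pos: [0.6049, -0.105, 0.1336]
ee_rot: [-3.141, 0.0, 1.596]
ft_force: [0.4, -0.5, 0.4]
opening: 0.596
gripper_force: 0.0
```

```bash
python3 -m inch '[[[0,0,0],0],[[0,0,0],0],[[0,0,0],0],[[0,0,0],0],[[0,0,0],0],[[0,0,0],0],[[0,0,0],0],[[0,0,0],0],[[0,0,0],0],[[0,0,0],0]]' 0
```

```text
time: 12.6
tcp_pos: [0.605, -0.1049, 0.1339]
ee_rot: [3.141, 0.0, 1.596]
ft_force: [0.4, -0.2, 0.8]
opening: 0.169
gripper_force: 30.0
```

```bash
cat >> h.py <<'E'
def red(show=None):
    o=get_obs(); t=o["tcp_pos"]; print("F",np.round(o["ft_force"],1),"T",np.round(o["torque"],2),"tcp",t.round(4))
    for n in("top","side"):
        c,W=cap(n); p=c["pixels"]
        hsv=cv2.cvtColor(p,cv2.COLOR_RGB2HSV)
        m=(((hsv[...,0]<8)|(hsv[...,0]>172))&(hsv[...,1]>150)&(hsv[...,2]>50))&(abs(W[...,0]-t[0])<.05)&(abs(W[...,1]-t[1])<.3)&(W[...,2]<t[2]-.0)
        m&=~((abs(W[...,1]-.062)<.03)&(abs(W[...,0]-.488)<.03))
        q=W[m]
        for a in np.arange(-.4,.3,.03):
            s=q[(q[:,1]>=a)&(q[:,1]<a+.03)]
            if len(s)>3: print(n,len(s),np.median(s,0).round(3))
        if show and n in show: cv2.imwrite("pics/"+show[n],cv2.resize((p[130:270,230:450] if n=="top" else p[80:340,170:450])[:,:,::-1],None,fx=2.2,fy=2.2))
E
python3 -m inch '[[[0,0,0.2],0],[[0,0,0.3],0],[[0,0,0],0],[[0,0,0],0]]'; python3 - <<'E'
from h import *
red({"side":"side3.png"})
E
```

```text
time: 13.0
tcp_pos: [0.6051, -0.1049, 0.1544]
ee_rot: [3.141, 0.0, 1.596]
ft_force: [-0.2, 0.8, -1.0]
opening: 0.164
gripper_force: 30.0
F [-0.2  0.8 -1. ] T [-0.09  0.09 -0.01] tcp [ 0.6051 -0.1049  0.1544]
top 7 [ 0.605 -0.011  0.077]
top 10 [ 0.601 -0.004  0.078]
side 63 [ 0.602 -0.174  0.079]
side 53 [ 0.602 -0.147  0.078]
side 25 [ 0.605 -0.119  0.075]
side 4 [ 0.598 -0.057  0.073]
side 11 [0.597 0.014 0.078]
side 8 [0.599 0.026 0.075]
```

View pics/side3.png

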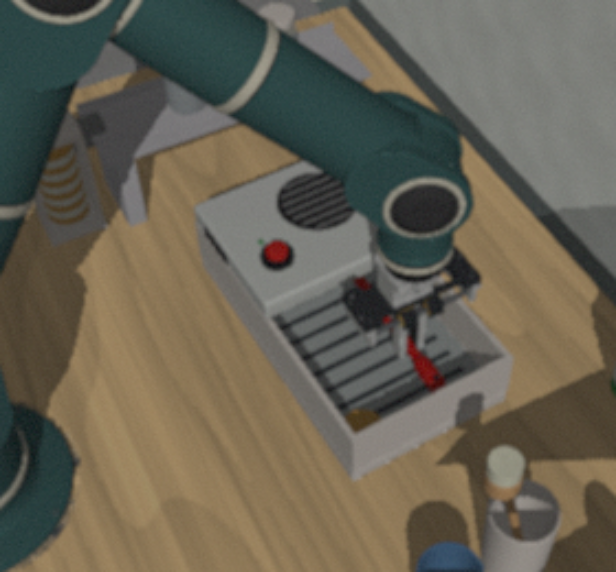

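The side view shows the spoon lifted level, with its end block at (430,370) and no droop. The 30 N grip holds it too stiffly to pivot, so I'll set it back down and see whether the opening value can soften the grip.

```bash
python3 -m inch '[[[0,0,-0.3],0],[[0,0,-0.17],0],[[0,0,0],0]]' 0.15;  python3 -m inch '[[[0,0,0],0],[[0,0,0],0]]' 0.16;python3 -m inch '[[[0,0,0],0],[[0,0,0],0]]' 0.165;python3 -m inch '[[[0,0,0],0],[[0,0,0],0]]' 0.168
```

```text
time: 13.4
tcp_pos: [0.6045, -0.1049, 0.1335]
ee_rot: [-3.14, -0.0, 1.596]
ft_force: [-0.2, -0.2, -0.9]
opening: 0.167
gripper_force: 30.0
time: 13.6
tcp_pos: [0.6048, -0.105, 0.1346]
ee_rot: [-3.141, 0.0, 1.596]
ft_force: [0.7, 0.5, -1.0]
opening: 0.17
gripper_force: 29.9
time: 13.8
tcp_pos: [0.6049, -0.1049, 0.135]
ee_rot: [-3.142, 0.0, 1.596]
ft_force: [0.0, -0.6, -2.0]
opening: 0.17
gripper_force: 15.3
time: 14.0
tcp_pos: [0.6049, -0.1049, 0.1351]
ee_rot: [-3.142, 0.0, 1.596]
ft_force: [0.1, -0.6, -0.8]
opening: 0.168
gripper_force: 6.5
```

```bash
python3 -m inch '[[[0,0,0],0],[[0,0,0],0],[[0,0,0.1],0],[[0,0,0.15],0],[[0,0,0.15],0],[[0,0,0.1],0],[[0,0,0],0]]' 0.169; python3 - <<'E'
from h import *
red()
E
```

```text
time: 14.7
tcp_pos: [0.6053, -0.105, 0.1559]
ee_rot: [3.14, 0.0, 1.596]
ft_force: [-0.0, -0.9, -1.1]
opening: 0.172
gripper_force: 3.6
F [-0.  -0.9 -1.1] T [-0.12  0.07 -0.01] tcp [ 0.6053 -0.105   0.1559]
top 5 [ 0.602 -0.188  0.089]
top 5 [ 0.602 -0.011  0.072]
top 10 [ 0.603 -0.004  0.069]
side 5 [ 0.601 -0.191  0.086]
side 70 [ 0.601 -0.176  0.087]
side 52 [ 0.602 -0.149  0.085]
side 26 [ 0.605 -0.119  0.078]
side 4 [ 0.6   -0.053  0.07 ]
side 13 [0.601 0.036 0.061]
```

```bash
python3 -m inch '[[[0,0,0.15],0],[[0,0.05,0.2],0],[[0,0.05,0.2],0],[[0,0.05,0.2],0],[[0,0.05,0.2],0],[[0,0.05,0.2],0],[[0,0.05,0.2],0],[[0,0,0.1],0],[[0,0,0],0],[[0,0,0],0]]'; python3 - <<'E'
from h import *
red({"side":"side4.png"})
E
```

```text
time: 15.8
tcp_pos: [0.6049, -0.093, 0.2129]
ee_rot: [-3.141, 0.0, 1.596]
ft_force: [1.0, -1.6, -1.7]
opening: 0.172
gripper_force: 3.7
F [ 1.  -1.6 -1.7] T [-0.09  0.   -0.02] tcp [ 0.6049 -0.093   0.2129]
top 8 [ 0.599 -0.001  0.097]
side 44 [ 0.602 -0.17   0.165]
side 49 [ 0.598 -0.145  0.157]
side 27 [ 0.602 -0.115  0.145]
side 4 [ 0.607 -0.097  0.137]
side 7 [ 0.597 -0.048  0.114]
```

View pics/side4.png

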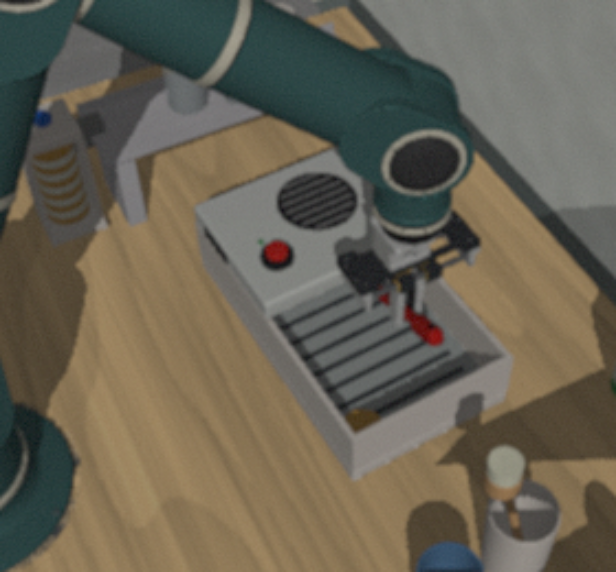

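The side view shows the spoon tilted about 23°, handle end up at (430,330), with its shaft running under the fan edge near (385,298).

```bash
python3 - <<'E'
from h import *
for n in("top","side"):
    W=np.load(n+"0.npz")["W"].reshape(-1,3)
    for lo,hi in((.06,.14),(.15,.235)):
        q=W[(W[:,0]>.4)&(W[:,0]<.75)&(W[:,1]<-.24)&(W[:,1]>-.46)&(W[:,2]>lo)&(W[:,2]<hi)]
        print(n,lo,len(q),np.percentile(q,[1,50,99],axis=0).round(3).tolist() if len(q) else "")
E
```

```text
top 0.06 520 [[0.437, -0.459, 0.061], [0.554, -0.404, 0.09], [0.624, -0.368, 0.124]]
top 0.15 246 [[0.535, -0.412, 0.181], [0.552, -0.388, 0.223], [0.575, -0.372, 0.23]]
side 0.06 1083 [[0.437, -0.458, 0.061], [0.557, -0.415, 0.087], [0.624, -0.374, 0.131]]
side 0.15 379 [[0.534, -0.418, 0.177], [0.549, -0.402, 0.221], [0.574, -0.377, 0.228]]
```

```bash
python3 -m inch '[[[0,0,0],0],[[0,0,0],0],[[0,0,0],0],[[0,0,0.05],0],[[0,-0.15,0.05],0],[[0,-0.3,0.05],0],[[0,-0.3,0.05],0],[[0,-0.3,0.1],0],[[0,-0.3,0.1],0],[[0,-0.15,0.05],0],[[0,0,0],0]]' 0; python3 - <<'E'
from h import *
red()
E
```

```text
time: 17.0
tcp_pos: [0.6049, -0.1543, 0.2314]
ee_rot: [3.141, 0.0, 1.594]
ft_force: [-0.0, 0.3, -1.2]
opening: 0.167
gripper_force: 30.0
F [-0.   0.3 -1.2] T [-0.1   0.01 -0.  ] tcp [ 0.6049 -0.1543  0.2314]
top 13 [ 0.603 -0.074  0.122]
top 31 [ 0.601 -0.055  0.113]
top 32 [ 0.601 -0.025  0.101]
top 19 [ 0.601 -0.001  0.09 ]
side 56 [ 0.602 -0.229  0.183]
side 56 [ 0.598 -0.204  0.176]
side 30 [ 0.602 -0.176  0.166]
side 5 [ 0.609 -0.154  0.155]
side 7 [ 0.597 -0.114  0.134]
side 21 [0.579 0.006 0.08 ]
side 24 [0.594 0.038 0.058]
```

```bash
python3 -m inch '[[[0,-0.15,0.08],0],[[0,-0.3,0.15],0],[[0,-0.4,0.2],0],[[0,-0.4,0.2],0],[[0,-0.4,0.2],0],[[0,-0.3,0.15],0],[[0,-0.15,0.08],0],[[0,0,0],0],[[0,0,0],0]]'; python3 - <<'E'
from h import *
red({"side":"side5.png"})
E
```

```text
time: 18.0
tcp_pos: [0.605, -0.2364, 0.2731]
ee_rot: [-3.141, -0.0, 1.596]
ft_force: [0.5, -0.1, -1.2]
opening: 0.169
gripper_force: 30.0
F [ 0.5 -0.1 -1.2] T [-0.09 -0.03  0.03] tcp [ 0.605  -0.2364  0.2731]
top 33 [ 0.602 -0.17   0.169]
top 50 [ 0.6   -0.145  0.157]
top 41 [ 0.601 -0.115  0.146]
top 79 [ 0.6   -0.078  0.119]
top 150 [ 0.603 -0.056  0.105]
top 28 [ 0.601 -0.036  0.106]
side 40 [ 0.604 -0.314  0.223]
side 70 [ 0.599 -0.296  0.222]
side 44 [ 0.601 -0.268  0.21 ]
side 11 [ 0.606 -0.243  0.198]
side 28 [ 0.581 -0.08   0.125]
side 73 [ 0.603 -0.047  0.103]
side 36 [ 0.602 -0.037  0.106]
```

View pics/side5.png

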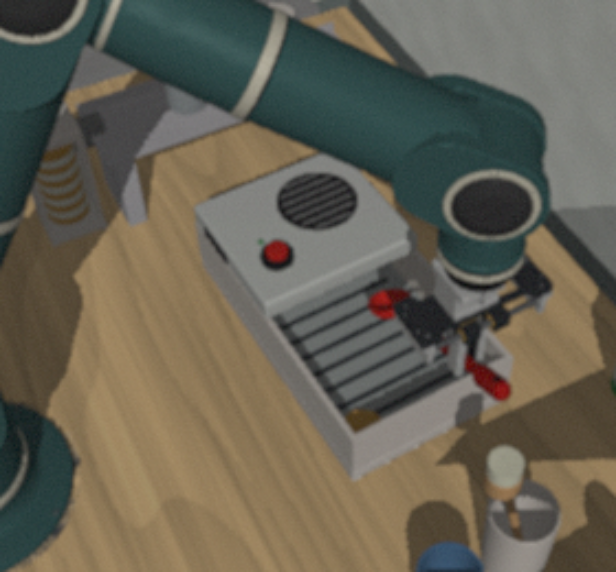

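The bowl at (383,303) is now entirely in the open half, clear of the fan head edge, so I can lift straight up.

```bash
python3 -m inch '[[[0,0,0.1],0],[[0,0,0.3],0],[[0,0,0.5],0],[[0,0,0.6],0],[[0,0,0.6],0],[[0,0,0.6],0],[[0,0,0.6],0],[[0,0,0.6],0],[[0,0,0.5],0],[[0,0,0.3],0],[[0,0,0.1],0],[[0,0,0],0]]'; python3 -m inch '[[[0,0,0],0],[[0,0,0],0],[[0,0,0],0],[[0,0,0],0],[[0,0,0],0]]'; python3 - <<'E'
from h import *
red({"side":"side6.png"})
E
```

```text
time: 19.3
tcp_pos: [0.6049, -0.2369, 0.4655]
ee_rot: [3.141, 0.0, 1.596]
ft_force: [0.0, 0.5, -1.0]
opening: 0.167
gripper_force: 30.0
time: 19.8
tcp_pos: [0.6049, -0.237, 0.4653]
ee_rot: [-3.141, 0.0, 1.596]
ft_force: [-0.4, -0.0, -0.6]
opening: 0.163
gripper_force: 30.0
F [-0.4 -0.  -0.6] T [-0.08  0.04  0.02] tcp [ 0.6049 -0.237   0.4653]
top 13 [ 0.604 -0.194  0.371]
top 69 [ 0.601 -0.177  0.363]
top 67 [ 0.6   -0.145  0.35 ]
top 59 [ 0.6   -0.116  0.337]
top 110 [ 0.6   -0.079  0.31 ]
top 221 [ 0.605 -0.056  0.297]
top 25 [ 0.599 -0.037  0.301]
side 56 [ 0.602 -0.315  0.414]
side 100 [ 0.597 -0.295  0.412]
side 53 [ 0.599 -0.269  0.401]
side 15 [ 0.605 -0.247  0.39 ]
side 16 [ 0.599 -0.196  0.367]
side 10 [ 0.602 -0.186  0.365]
side 42 [ 0.584 -0.083  0.317]
side 57 [ 0.601 -0.046  0.293]
side 37 [ 0.603 -0.037  0.298]
```

View pics/side6.png

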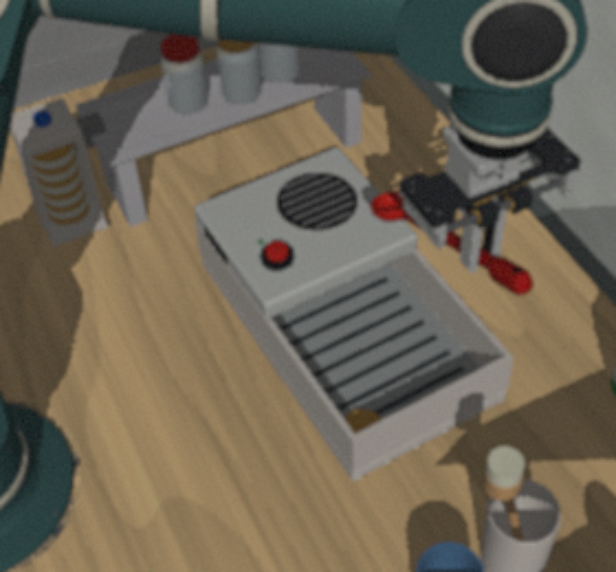

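The spoon is held tilted and still: bowl at (390,205), lowest part around z = 0.28 m, more than 130 mm above the dryer top. The lid, caddy and jars are where they were, and the button at (277,250) is up.

```bash
python3 -c "
from rig import *
print(sign_off())"
```

```text
the job is handed in; nothing more can be done
None
```

The job is handed in at about 20 s: the stop button was pressed fully down (push peaked at 67 N through the fingertips) and came back up, and the spoon is out handle-first, held still with its lowest point about 130 mm above the dryer top; the first grasp missed, and I saw nothing else moved.

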